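# Snap the styling wand into its clip rack

## Robot

A 6-joint arm with a two-finger parallel gripper is mounted at the origin on a cart in front of the work surface, level with it; the furniture and walls round the work are solid. World frame = base frame: x ahead of the robot, y to its left, z up, the work surface at z = 0. Lengths are in m, angles in rad, forces in N, time in s.
With the tool pointing down it reaches from about 0.375 to 0.9 m from the base axis. Payload 3.1 kg.
Tool frame: the origin (TCP) lies where the fingers leave the gripper's body, on its centre line; the fingertips stand 70 mm ahead of it and the grasp point (between the pads) lies 51 mm ahead of it; z points along the fingers, y is the line along which they close (so a half turn about z gives the same grasp; the last joint's range is limited). The gripper opens to 87 mm and grips with 3 to 60 N. Pads are 19 mm wide; open, the fingers measure 117 mm over their backs; the gripper's body (75 mm by 190 mm) begins 51 mm behind the grasp point.
Start: joints at [1.054, 0.527, 1.433, -0, 1.181, -0.178], TCP at [0.207, 0.59, 0.292] pointing down, gripper open.
Joint ranges: [-3.08, 3.08], [-0.75, 2.2], [0.22, 2.44], [-1.43, 4.57], [0, 2.65], [-2.85, 2.85]. Speed limits (rad/s): [2.79, 2.79, 3.14, 3.14, 3.14, 3.14].

## Interface

Orientations are given as a unit quaternion [x, y, z, w].
In Python, from rig import robot gives the robot as it stands.
- The arm moves only by the tool send_rows, never from a script. Its argument "deltas" is text: rows parted by semicolons, each of 7 numbers parted by spaces: the shift along the tool's x, y, z in mm, then the turn, a rotation vector about the tool's x, y, z in degrees, then the opening, from 0 (shut) to 1 (fully open). A call has 1 to 10 rows; each row shifts and turns the commanded pose from where the row before left it, along the tool's axes as they then stand; what a row does not reach is not made up. A row lasts 1/8 s, in which the tool goes at most 62.5 mm and 10.7 degrees, less where a joint would pass 70% of its speed; a pose out of reach is approached as far as the arm can. A call is refused whole if a number of a shift passes 62.5 or a number of a turn 10.7, either way. A call with a gripper value outside its range is refused whole. The fingers move at their own pace and stop on an object; "newtons" is the grip in N (left out, the last holds). Time passes only in rows, so rows that do not move let the fingers close. It gives the time, the measured TCP pose, the force, the opening and the grip force at its end, in the units of the state.
- robot.get_obs(): the state, without advancing time (a new reading comes with each control period).
- robot.camera(name): name is "scene" or "top" or "wrist"; returns a dict with "image" (384x512x3 uint8, red, green, blue), "depth" (384x512 float32, m along the optical axis (not along the pixel's ray), 0 where there is no reading), "fovy" (degrees; the focal length in pixels is half the picture's height over the tangent of half this angle, whatever the lens; pixels are square), "cx", "cy" (the principal point, pixels), "rvec" (rotation vector, rad) and "tvec" (3), from world to camera coordinates, as OpenCV has them. Camera axes: x right, y down, z forward; pixel columns grow to the right and rows downward; lengths in m; the calibration is good to about 2 mm. A picture is of the moment at which its call begins.
- robot.hand_in(): hands the job in; it is judged then, once.
Trained networks look in the newest picture that a camera, given by its name, has taken for a name from the list of things; names that differ only in an ending like _2 or _b are one class to them, and where a whole thing is asked for, a point or a joint stands for the part that bears it (a point fixed in the world has none). Each returns a list of dicts, best first, with "p" (0 to 1); they miss things now and then, are a little off and sometimes report something else, mostly with a low value. They report only what shows in the picture. A call takes as long as a camera call.
- robot.find_in(camera, thing): "box" ([left, top, right, bottom] in pixels, round what is visible of it).
- robot.cut_out(camera, thing): "region" (384x512 bool, what is visible of it) and "box" ([left, top, right, bottom] in pixels, round what is visible of it).
The state is a dict: "time": time; "q": joint angles; "joint_velocities": joint speeds; "joint_torque": joint torques, N m; "position": TCP position; "tool_rot": TCP orientation; "ft_force": force on the tool from outside, world axes, zero at the start; "moment": the same for the moment, N m; "grip_width": finger opening in m; "grip_force": force on a finger pad.
Only numpy, scipy, OpenCV 4.12 (cv2) and the standard library are available. Lean on these libraries where they do the work, as an engineer would, in place of code of your own. Each camera call takes 0.05 s, during which the arm holds its last target. There are 200 camera calls.

## Task

Put the styling wand away in its clip rack: pick it up, lay its bare metal barrel along the two spring clips and press it down until both clips have snapped round it and it is fully home in both seats, then let go. Feel for the snap and press only as hard as that needs; don't ram it on to the seats. Leave the other things on the worktop where they are.

Things in the scene. Friction and masses are not known exactly. Their poses are not given: they have to be found in the camera images.
- wand: cordless styling wand lying on the worktop, 252 mm long, about 0.18 kg. Origin: on the axis of its bare aluminium barrel (round, 24 mm across, 126 mm long), half way along it, 16 mm above the worktop at the start; centre of mass within 10 mm of it, so grasp across the barrel here. x runs along the wand towards the handle, z up. At -x a black round cool tip, 32 mm across, 38 mm long.
- handle_end (a point): far end of the wand's black square-section handle (32 x 32 mm, 88 mm long), on the axis, 151 mm from the wand's origin along its +x
- rack: clip rack screwed to the worktop: grey base 124 (x) x 64 (y) x 10 mm, two steel columns, on them a rail with two spring clips. Origin: centre of the base's underside; x along the rail, z up. A seated barrel lies along x at y = 0. The rail is clamped anywhere from its lowest place to 20 mm higher, at a height nobody has measured: a seated barrel's axis is 72 to 92 mm above the origin.
- clip_a (a point): the clip at -x of the rack: x = -45 mm, y = 0, and 72 mm above the rack's origin, where a seated barrel's axis is if the rail is at its lowest (this point does not follow the rail). Clip: 16 mm long in x, a rigid black V seat between two upright sprung steel leaves with inward lips and flared ends, open upward; leaf tops 18 mm above the seated axis.
- clip_b (a point): the same for the clip at +x (x = +45 mm). Between the clips 74 mm is free for fingers, down to a beam 30 mm below the seated axis. Going down, the barrel meets the leaves 16 to 20 mm above its seat, snaps through 8 mm above it, then meets the seat, which does not give. Snapping both clips takes about 10 to 20 N in all.
- leaf_a_l (a joint): hinge of a sprung clip leaf, rad; 0 = relaxed, grows as the leaf is pushed outward; about 0.04 with the barrel fully seated, 0.15 to 0.21 with the barrel's widest part between the lips (spring 0.3 N m/rad with a preload of 0.03 N m, leaf 22 mm long from hinge to lip). Clip at -x of the rack, +y leaf.
- leaf_a_r (a joint): as leaf_a_l. Clip at -x, -y leaf.
- leaf_b_l (a joint): as leaf_a_l. Clip at +x, +y leaf.
- leaf_b_r (a joint): as leaf_a_l. Clip at +x, -y leaf.
- clip_black: black sectioning hair clip, 18 x 104 x 15 mm, lying beside the rack on its far side. Bystander; origin at the centre of its underside.
- clip_pale: white and red sectioning hair clip, 18 x 96 x 15 mm, lying beside the wand on its far side. Bystander; origin at the centre of its underside.
- duckbill: slim metal duckbill clip, 12 x 81 x 11 mm. Bystander; origin at the centre of its underside.
- timer: small round twist timer, 62 mm across, 37 mm high. Bystander; origin at the centre of its underside.
- cream_pot: round cream pot, 90 mm across, 32 mm high. Bystander; origin at the centre of its underside.
- bowl: black tint bowl, 132 x 158 x 54 mm. Bystander; origin at the centre of its underside.

How it is judged:
On the way:
1. the wand is lifted well clear of the worktop (height (world z) of wand above 0.1 m), for 0.1 s.
At the end, for the whole second after the job is handed in: The wand lies at rest along the rack (0.05 rad), either way round, within 4 mm across and 12 mm along of the rack's middle, axis 69.5 to 94.5 mm above the base's underside, all four leaves closed round the barrel (each 0.015 to 0.1 rad: within about 2 mm of its seat in both clips) (z of wand in the frame of rack between 0.0695 and 0.0945 m and y of wand in the frame of rack between -0.004 and 0.004 m and x of wand in the frame of rack between -0.012 and 0.012 m and angle between the x axis of wand and the x axis of rack, either way round below 0.05 rad and value of joint leaf_a_l between 0.015 and 0.1 rad and value of joint leaf_a_r between 0.015 and 0.1 rad and value of joint leaf_b_l between 0.015 and 0.1 rad and value of joint leaf_b_r between 0.015 and 0.1 rad and linear speed of wand below 0.01 m/s); the robot touches nothing.
It fails at once if the wand is pressed on the rack, or the robot on the rack, too hard: contact forces over all leaves and seats add up to more than 45 N (a push of about 25 N) (contact force between any of wand, the arm, the fingers and rack above 45 N).
It fails at once if another thing on the worktop is moved by more than 30 mm (distance of any of clip_black, clip_pale, duckbill, timer, cream_pot, bowl from where it was at the start of the episode above 0.03 m).
It also fails if it takes over 43 s, if anything falls off the work surface, if the arm or the gripper's body presses on something with over 40 N, if the wrist force passes 120 N, or if a joint passes its speed limit or range.

## Working session

There is one attempt and no reset: what is moved stays moved. The work goes in short steps, Python scripts to look and compute and a tool call to move; the robot and the scene stay as the last step left them, time stands still between calls to the robot, and variables do not carry over. Pictures are saved under pics/ and viewed, at most 10 in all, crops included, and the job is handed in when it is done.

Besides the shell and the picture viewer there is one more tool, called after "Emit:" in YAML: its name, and indented under it one key for each argument. send_rows: Moves the arm, as the interface text tells. Its arguments: {"type":"object","properties":{"deltas":{"type":"string"},"newtons":{"type":"number"}},"required":["deltas"]}

```bash
mkdir -p pics
cat > h.py <<'E'
import numpy as np, cv2
from scipy.spatial.transform import Rotation as R
from rig import robot
def cam(n):
    c=robot.camera(n); c['R']=R.from_rotvec(np.ravel(c['rvec'])).as_matrix(); c['f']=192/np.tan(np.radians(c['fovy'])/2); return c
def cloud(c):
    v,u=np.mgrid[:384,:512]; d=c['depth']
    P=np.stack([(u-c['cx'])/c['f']*d,(v-c['cy'])/c['f']*d,d],-1)
    return (P-np.ravel(c['tvec']))@c['R']
def save(c,n): cv2.imwrite('pics/'+n,c['image'][:,:,::-1])
E
python3 - <<'E'
from h import *
ims=[]
for n in ['top','scene']:
    c=cam(n);W=cloud(c);ims.append(c['image'])
    np.savez('/tmp/'+n,W=W,d=c['depth'],im=c['image'])
    print(n,c['f'],c['cx'],c['cy'],-c['R'].T@np.ravel(c['tvec']))
    for t in ['wand','handle_end','rack','clip_pale','clip_black','duckbill','timer','cream_pot','bowl']:
        r=robot.cut_out(n,t)
        for q in r[:2]:
            m=q['region']&(c['depth']>0);P=W[m]
            if len(P)<5: continue
            xy=P[:,:2].astype(np.float32);print(t,round(q['p'],2),[int(b) for b in q['box']],len(P),np.median(P,0).round(3),np.percentile(P[:,2],[2,98]).round(3),[np.round(a,3) for a in cv2.minAreaRect(xy)])
cv2.imwrite('pics/a.png',np.vstack(ims)[:,:,::-1])
print(robot.get_obs())
E
```

```text
top 483.6586645554443 256.5982710860687 187.8740845259598 [0.40484778 0.24917379 1.1897054 ]
wand 0.95 [187, 209, 282, 272] 1295 [0.435 0.335 0.029] [0.    0.036] [array([0.439, 0.327]), array([0.035, 0.253]), np.float64(26.824)]
handle_end 0.8 [187, 210, 280, 268] 1164 [0.432 0.34  0.03 ] [0.018 0.036] [array([0.438, 0.328]), array([0.034, 0.251]), np.float64(27.458)]
rack 0.77 [333, 159, 386, 214] 1323 [0.563 0.02  0.013] [0.006 0.095] [array([0.568, 0.014]), array([0.063, 0.136]), np.float64(47.632)]
rack 0.22 [236, 153, 265, 160] 84 [0.642 0.279 0.006] [0.001 0.014] [array([0.642, 0.278]), array([0.073, 0.008]), np.float64(82.25)]
clip_pale 0.64 [208, 184, 241, 196] 182 [0.565 0.348 0.011] [-0.     0.017] [array([0.565, 0.351]), array([0.016, 0.087]), np.float64(12.215)]
clip_black 0.58 [305, 144, 335, 172] 203 [0.644 0.099 0.011] [0.004 0.017] [array([0.637, 0.106]), array([0.015, 0.1  ]), np.float64(43.446)]
clip_black 0.16 [333, 158, 385, 212] 1374 [0.563 0.02  0.013] [0.006 0.095] [array([0.567, 0.014]), array([0.065, 0.136]), np.float64(46.832)]
duckbill 0.54 [234, 150, 269,
[... 2290 characters left out ...]

{'time': 1.0, 'q': array([ 1.05450063e+00,  5.27486445e-01,  1.43270920e+00, -6.85214775e-06,
        1.18139559e+00, -1.78513913e-01]), 'joint_velocities': array([ 0.00095819, -0.00125885, -0.00203447, -0.00118143,  0.00067558,
        0.0026892 ]), 'joint_torque': array([ 4.36119371e-04, -4.40023363e+01, -1.76990122e+01,  6.34773821e-02,
        5.04895707e-02, -2.28703379e-05]), 'position': array([0.20709064, 0.58966586, 0.2922538 ]), 'tool_rot': array([ 1.68087844e-01,  9.85772021e-01, -4.13391041e-07,  3.22128655e-06]), 'ft_force': array([-0.29870599,  0.72274512, -0.48870897]), 'moment': array([-0.01186685, -0.0077368 , -0.01233888]), 'grip_force': 0.0, 'grip_width': 0.08700631503292}
```

View pics/a.png

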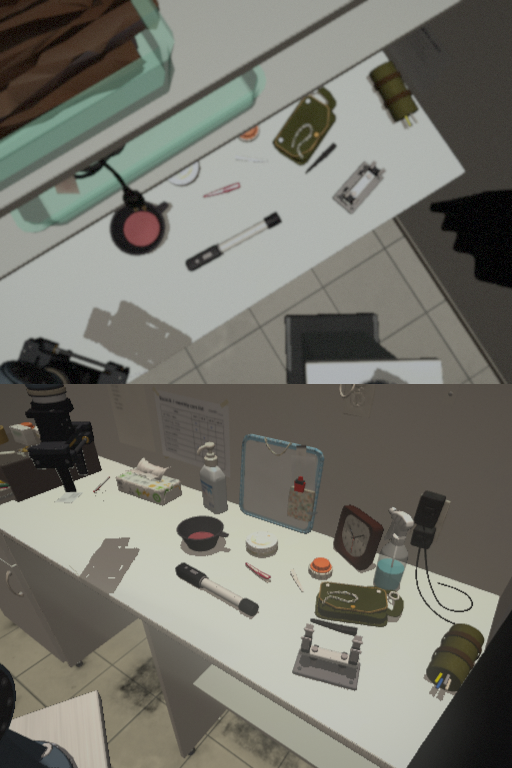

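Run:
```python
import numpy as np,cv2
z=np.load('/tmp/top.npz');W=z['W'];im=z['im'].astype(int);d=z['d']
# wand profile along axis
P=W.reshape(-1,3);C=im.reshape(-1,3);ok=d.ravel()>0
c0=np.array([.439,.327])
s=ok&(np.abs(P[:,0]-c0[0])<.09)&(np.abs(P[:,1]-c0[1])<.15)&(P[:,2]>.016)&(P[:,2]<.045)
X=P[s][:,:2];
mu=X.mean(0);u=np.linalg.svd(X-mu,full_matrices=False)[2][0];print('wand axis',u,mu,s.sum())
n=np.array([-u[1],u[0]]);a=(X-mu)@u;b=(X-mu)@n
for lo in np.arange(-.14,.14,.01):
    k=(a>=lo)&(a<lo+.01)
    if k.sum()>3: print(round(lo,3),k.sum(),b[k].min().round(4),b[k].max().round(4),P[s][k,2].max().round(3),C[s][k].mean(0).astype(int), (mu+u*(lo+.005)).round(3))
for n_ in ['top','scene']:
    z=np.load(f'/tmp/{n_}.npz');P=z['W'].reshape(-1,3);ok=z['d'].ravel()>0
    r=ok&(np.hypot(P[:,0]-.567,P[:,1]-.014)<.09)
    for lo,hi in [(.007,.014),(.045,.06),(.06,.07),(.07,.08),(.08,.09),(.09,.12)]:
        k=r&(P[:,2]>lo)&(P[:,2]<hi)
        if k.sum()>5: 
            re=cv2.minAreaRect(P[k][:,:2].astype(np.float32)); print(n_,lo,hi,k.sum(),[np.round(q,4) for q in re])
    print('zmax',np.sort(P[r][:,2])[-8:].round(4))
```

```text
wand axis [-0.45396014  0.89102199] [0.43572596 0.33011261] 1221
-0.14 6 -0.014 0.0112 0.031 [125 128 124] [0.497 0.21 ]
-0.13 51 -0.0153 0.0151 0.038 [61 61 60] [0.492 0.219]
-0.12 54 -0.0155 0.0149 0.037 [48 49 48] [0.488 0.228]
-0.11 56 -0.016 0.0145 0.035 [52 52 51] [0.483 0.237]
-0.1 47 -0.0148 0.0152 0.037 [94 94 91] [0.479 0.245]
-0.09 41 -0.0124 0.0112 0.032 [164 164 159] [0.474 0.254]
-0.08 40 -0.0115 0.011 0.033 [163 163 158] [0.47  0.263]
-0.07 41 -0.0119 0.0107 0.031 [163 164 158] [0.465 0.272]
-0.06 42 -0.0121 0.0112 0.033 [165 165 160] [0.461 0.281]
-0.05 40 -0.0116 0.0111 0.031 [163 164 158] [0.456 0.29 ]
-0.04 40 -0.012 0.01 0.031 [165 165 160] [0.452 0.299]
-0.03 43 -0.0124 0.0113 0.032 [164 165 159] [0.447 0.308]
-0.02 41 -0.0119 0.0111 0.034 [163 164 158] [0.443 0.317]
-0.01 40 -0.0119 0.0108 0.033 [163 164 159] [0.438 0.326]
0.0 42 -0.0122 0.0114 0.033 [164 164 159] [0.433 0.335]
0.01 41 -0.0118 0.011 0.031 [164 164 159] [0.429 0.343]
0.02 45 -0.0121 0.0138 0.034 [155 155 150] [0.424 0.352]
0.03 56 -0.0163 0.0147 0.036 [82 82 79] [0.42  0.361]
0.04 57 -0.0153 0.01
[... 983 characters left out ...]
np.float64(46.5751)]
zmax [0.0975 0.0975 0.0977 0.0985 0.0985 0.0986 0.0992 0.1009]
scene 0.007 0.014 1220 [array([0.5614, 0.0141]), array([0.0633, 0.124 ]), np.float64(46.8759)]
scene 0.045 0.06 497 [array([0.5622, 0.0148]), array([0.0254, 0.1112]), np.float64(46.5393)]
scene 0.06 0.07 69 [array([0.5611, 0.0125]), array([0.0308, 0.1042]), np.float64(43.369)]
scene 0.07 0.08 146 [array([0.5629, 0.0155]), array([0.0313, 0.1055]), np.float64(46.5047)]
scene 0.08 0.09 121 [array([0.5621, 0.0148]), array([0.0305, 0.1083]), np.float64(46.2822)]
scene 0.09 0.12 140 [array([0.5628, 0.0161]), array([0.0378, 0.107 ]), np.float64(46.7692)]
zmax [0.0982 0.0982 0.0983 0.0983 0.0984 0.0987 0.0987 0.099 ]
```

The pictures show the wand near (235,240) in the top view, with its handle to the lower left. The rack is at (360,187), the pale clip at (222,190) and the black clip at (320,158). Positions agree between the two cameras.

```bash
cat >> h.py <<'E'
def plan(target,xang,n,op,down=True):
    """rows from present pose to TCP target, tool down, tool x at world angle xang (deg)"""
    o=robot.get_obs();p=np.array(o['position']);Q=R.from_quat(o['tool_rot'])
    a=np.radians(xang);x=np.array([np.cos(a),np.sin(a),0]);z=np.array([0,0,-1.]);T=R.from_matrix(np.stack([x,np.cross(z,x),z],1))
    rv=(Q.inv()*T).as_rotvec();rows=[]
    for i in range(n):
        s=Q.inv().apply((np.array(target)-p)/n)*1000
        rows.append(' '.join(f'{v:.1f}' for v in s)+' '+' '.join(f'{v:.2f}' for v in np.degrees(rv/n))+f' {op}')
        Q=Q*R.from_rotvec(rv/n)
    print('; '.join(rows))
E
python3 -c "
from h import *
plan([.4498,.3025,.15],117,8,1)"
```

```text
-40.5 -23.8 17.8 0.00 0.00 5.46 1; -42.6 -19.9 17.8 0.00 0.00 5.46 1; -44.3 -15.7 17.8 0.00 0.00 5.46 1; -45.6 -11.4 17.8 0.00 0.00 5.46 1; -46.5 -7.0 17.8 0.00 0.00 5.46 1; -46.9 -2.6 17.8 0.00 0.00 5.46 1; -47.0 1.9 17.8 0.00 0.00 5.46 1; -46.6 6.3 17.8 0.00 0.00 5.46 1
```

Emit:
send_rows:
  deltas: "-40.5 -24 18 0 0 5.5 1; -42.5 -20 18 0 0 5.5 1; -44.5 -15.5 18 0 0 5.5 1; -45.5 -11.5 18 0 0 5.5 1; -46.5 -7 18 0 0 5.5 1; -47 -2.5 18 0 0 5.5 1; -47 2 18 0 0 5.5 1; -46.5 6.5 17 0 0 5.2 1; 0 0 0 0 0 0 1; 0 0 0 0 0 0 1"

```text
time: 2.25
position: [0.4492, 0.302, 0.1493]
tool_rot: [0.523, 0.852, -0.0, -0.0]
ft_force: [0.1, 0.1, -0.2]
grip_width: 0.0868
grip_force: 0.0
```

Run:
```python
from h import *
c=cam('wrist');save(c,'w1.png');W=cloud(c)
o=robot.get_obs();print(o['time'],o['position'],o['q'].round(3))
P=W.reshape(-1,3);I=c['image'].reshape(-1,3).mean(1);ok=(c['depth'].ravel()>0)
r=robot.cut_out('wrist','wand')
for q in r[:2]:
    m=q['region'].ravel()&ok;X=P[m];print(q['p'],q['box'],m.sum(),np.percentile(X[:,2],[5,50,95]))
    k=X[:,2]>.02
    print(cv2.minAreaRect(X[k][:,:2].astype(np.float32)))
    u=np.array([-.454,.891]);n=np.array([-u[1],u[0]]);a=(X[k][:,:2]-[.4498,.3025])@u;b=(X[k][:,:2]-[.4498,.3025])@n
    for lo in np.arange(-.11,.16,.01):
        kk=(a>lo)&(a<lo+.01)
        if kk.sum()>5: print(round(lo,3),kk.sum(),np.percentile(b[kk],[1,99]).round(4))
plan([.4498,.3025,.073],117,3,1)
```

```text
2.3 [0.44887359 0.30245348 0.14952904] [ 0.386  0.629  1.762  0.     0.75  -0.085]
0.83 [239.5, 2.1, 292.7, 299.8] 10897 [0.02207441 0.02990199 0.03355492]
((0.4387946128845215, 0.3271951675415039), (0.03203923627734184, 0.21333876252174377), 27.04145050048828)
-0.08 241 [-0.0168  0.0137]
-0.07 483 [-0.0152  0.0126]
-0.06 200 [-0.0118  0.0094]
-0.03 321 [-0.0123  0.0098]
-0.02 382 [-0.0121  0.0097]
-0.01 386 [-0.0121  0.0096]
-0.0 409 [-0.0126  0.0095]
0.01 418 [-0.0125  0.0099]
0.02 439 [-0.0124  0.0099]
0.03 449 [-0.0123  0.0098]
0.04 467 [-0.0122  0.0097]
0.05 516 [-0.0153  0.0127]
0.06 678 [-0.0162  0.0137]
0.07 766 [-0.0168  0.0144]
0.08 815 [-0.0167  0.0142]
0.09 824 [-0.0171  0.014 ]
0.1 861 [-0.0169  0.0145]
0.11 900 [-0.0167  0.0142]
0.12 922 [-0.0172  0.014 ]
0.13 197 [-0.0171  0.0146]
-0.3 0.3 25.6 0.01 -0.00 0.02 1; -0.3 0.3 25.6 0.01 -0.00 0.02 1; -0.3 0.3 25.6 0.01 -0.00 0.02 1
```

View pics/w1.png

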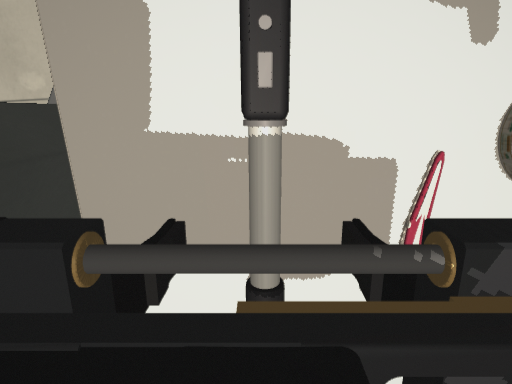

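The wrist view shows the barrel centred between the fingers (column 265), with the handle at the top and the cool tip below.

Emit:
send_rows:
  deltas: "-0.5 0.5 30 0 0 0 1; 0 0 30 0 0 0 1; 0 0 16 0 0 0 1; 0 0 0 0 0 0 1; 0 0 0 0 0 0 0; 0 0 0 0 0 0 0; 0 0 0 0 0 0 0; 0 0 0 0 0 0 0; 0 0 0 0 0 0 0"
  newtons: 50

```text
time: 3.48
position: [0.4501, 0.3016, 0.0734]
tool_rot: [0.523, 0.852, 0.0, 0.0]
ft_force: [0.1, 0.2, 0.2]
grip_width: 0.0451
grip_force: 0.0
```

Emit:
send_rows:
  deltas: "0 0 0 0 0 0 0; 0 0 0 0 0 0 0; 0 0 0 0 0 0 0; 0 0 0 0 0 0 0; 0 0 0 0 0 0 0"

```text
time: 4.1
position: [0.45, 0.3017, 0.0732]
tool_rot: [0.523, 0.852, -0.0, -0.0]
ft_force: [-0.4, 0.4, -0.7]
grip_width: 0.023
grip_force: 50.0
```

Emit:
send_rows:
  deltas: "0 0 -20 0 0 0 0; 0 0 -35 0 0 0 0; 0 0 -40 0 0 0 0; 0 0 -35 0 0 0 0; 0 0 0 0 0 0 0"

```text
time: 4.72
position: [0.4512, 0.3022, 0.2056]
tool_rot: [0.523, 0.852, 0.002, 0.002]
ft_force: [0.1, 0.0, -1.7]
grip_width: 0.023
grip_force: 50.0
```

```bash
python3 -c "
from h import *
o=robot.get_obs();print(o['position'],o['ft_force'],o['moment'],o['grip_width'])
plan([.562,.0155,.203],136.7,8,0)"
```

```text
[0.45119856 0.30222424 0.20557297] [ 0.14984075  0.03883111 -1.70757604] [-0.07493178  0.04229976 -0.0005815 ] 0.02296856586556943
-38.2 -3.9 0.3 0.04 0.01 -2.47 0; -38.0 -5.5 0.3 0.04 0.01 -2.47 0; -37.7 -7.2 0.3 0.04 0.01 -2.47 0; -37.4 -8.8 0.3 0.04 0.01 -2.47 0; -37.0 -10.4 0.3 0.04 0.01 -2.47 0; -36.5 -12.0 0.3 0.04 0.01 -2.47 0; -36.0 -13.5 0.3 0.04 0.01 -2.47 0; -35.3 -15.1 0.3 0.04 0.01 -2.47 0
```

Emit:
send_rows:
  deltas: "-38 -4 0 0 0 -2.5 0; -38 -5.5 0 0 0 -2.5 0; -38 -7 0 0 0 -2.5 0; -37 -9 0 0 0 -2.5 0; -37 -10.5 0 0 0 -2.5 0; -36.5 -12 0 0 0 -2.5 0; -36 -13.5 0 0 0 -2.4 0; -35 -15 0 0 0 -2.4 0; 0 0 0 0 0 0 0; 0 0 0 0 0 0 0"

```text
time: 5.98
position: [0.5594, 0.016, 0.2018]
tool_rot: [0.369, 0.929, -0.0, -0.002]
ft_force: [-0.7, 0.1, -2.2]
grip_width: 0.0231
grip_force: 50.0
```

Run:
```python
from h import *
o=robot.get_obs();p=o['position'];print(o['time'],p,o['ft_force'],o['moment'],R.from_quat(o['tool_rot']).as_matrix().round(4))
x=R.from_quat(o['tool_rot']).as_matrix()[:,0]
for n in ['wrist','scene','top']:
    c=cam(n);save(c,f'b_{n}.png');W=cloud(c);np.savez('/tmp/b_'+n,W=W,d=c['depth'],im=c['image'])
    for t in ['wand','rack']:
      for q in robot.cut_out(n,t)[:1]:
        m=q['region']&(c['depth']>0);X=W[m];print(n,t,round(q['p'],2),np.int32(q['box']),m.sum())
        if t=='wand':
            X=X[np.abs(X[:,2]-.155)<.03]
            u=x[:2]/np.hypot(*x[:2]);nn=np.array([-u[1],u[0]]);a=(X[:,:2]-p[:2])@u;b=(X[:,:2]-p[:2])@nn
            for lo in np.arange(-.12,.17,.015):
                k=(a>lo)&(a<lo+.015)
                if k.sum()>5: print(round(lo,3),k.sum(),np.percentile(b[k],[2,50,98]).round(4),np.percentile(X[k,2],[2,95]).round(4))
        else:
            for lo,hi in [(.007,.014),(.085,.11)]:
                k=(X[:,2]>lo)&(X[:,2]<hi)
                if k.sum()>20: print(lo,[np.round(v,4) for v in cv2.minAreaRect(X[k][:,:2].astype(np.float32))],np.percentile(X[k,2],98))
```

```text
5.975 [0.55944957 0.01595946 0.20175641] [-0.70623165  0.11534208 -2.17481839] [-0.05997341  0.05056722  0.02132574] [[-0.7277  0.6859 -0.0038]
 [ 0.6859  0.7277  0.0011]
 [ 0.0035 -0.0019 -1.    ]]
wrist wand 0.8 [224   0 304 301] 16441
-0.03 878 [-0.012  -0.001   0.0105] [0.1483 0.1571]
-0.015 302 [-0.0101 -0.0005  0.0091] [0.1506 0.1574]
0.0 882 [-0.0119 -0.0005  0.0105] [0.1479 0.1572]
0.015 1459 [-0.0119 -0.001   0.0103] [0.1481 0.1573]
0.03 1554 [-0.0119 -0.0005  0.0105] [0.1482 0.1575]
0.045 1731 [-0.0123 -0.0006  0.0109] [0.1486 0.16  ]
0.06 2570 [-0.0154 -0.0006  0.0139] [0.1537 0.1618]
0.075 2989 [-0.0157 -0.0006  0.0144] [0.1552 0.163 ]
0.09 3224 [-0.0157 -0.0006  0.0145] [0.1552 0.1632]
0.105 842 [-0.0159 -0.0006  0.0146] [0.155  0.1622]
wrist rack 0.61 [229 123 303 289] 1896
0.007 [array([0.5535, 0.0258]), array([0.0641, 0.0918]), np.float64(46.7326)] 0.011836068633962185
0.085 [array([0.5758, 0.027 ]), array([0.0045, 0.1031]), np.float64(46.5793)] 0.09767618962855194
scene wand 0.56 [250 206 397 256] 1734
-0.105 117 [-0.0043  0.0106  0.0151] [0.1387 0.1625]
-0.09 180 [-
[... 965 characters left out ...]
93 0.1603]
0.03 75 [-0.0129 -0.0025  0.0092] [0.1484 0.1604]
0.045 74 [-0.0136 -0.0029  0.009 ] [0.1484 0.16  ]
0.06 95 [-0.0167 -0.002   0.0128] [0.1511 0.1643]
0.075 108 [-0.0176 -0.0029  0.0135] [0.155  0.1655]
0.09 106 [-0.0176 -0.0025  0.0127] [0.148  0.1656]
0.105 107 [-0.0177 -0.0033  0.0118] [0.1495 0.1651]
0.12 107 [-0.0175 -0.0027  0.0135] [0.1534 0.1655]
0.135 106 [-0.0169 -0.0025  0.0128] [0.1546 0.1646]
0.15 23 [-0.0121 -0.0008  0.0091] [0.147  0.1591]
top rack 0.87 [333 177 371 209] 376
0.007 [array([0.542, 0.037]), array([0.0639, 0.0682]), np.float64(46.2601)] 0.013541980439172296
0.085 [array([0.5292, 0.049 ]), array([0.0354, 0.0176]), np.float64(44.6514)] 0.10016841443298218
```

View pics/b_scene.png

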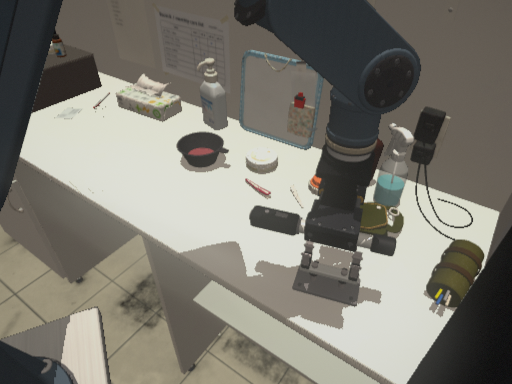

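View pics/b_wrist.png

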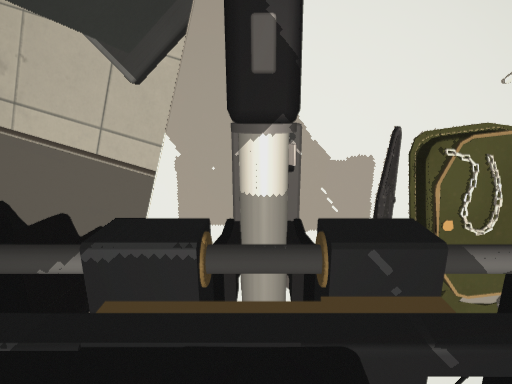

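The scene view shows the wand held level over the rack, with the handle at (275,218) and the tip at (380,242). The wrist view shows the barrel at column 265. The lateral offset differs by about 2 mm between cameras, so I'll move closer and measure barrel and leaves in the same view.

Emit:
send_rows:
  deltas: "-2 1.2 10 0 0 0 0; 0 0 12 0 0 0 0; 0 0 7 0 0 0 0; 0 0 0 0 0 0 0; 0 0 0 0 0 0 0"

```text
time: 7.05
position: [0.5632, 0.015, 0.1742]
tool_rot: [0.369, 0.93, 0.0, 0.0]
ft_force: [0.6, 0.2, -2.4]
grip_width: 0.0229
grip_force: 50.0
```

```bash
cat > m.py <<'E'
from h import *
import sys
o=robot.get_obs();p=o['position'];M=R.from_quat(o['tool_rot']).as_matrix();print(o['time'],p,o['ft_force'],o['moment'],M[:,0])
u=M[:2,0];u=u/np.hypot(*u);nn=M[:2,1]
for n in ['wrist','scene','top']:
    c=cam(n);W=cloud(c)
    if n=='wrist': save(c,sys.argv[1]+'.png')
    X=W[c['depth']>0];X=X[np.hypot(X[:,0]-p[0],X[:,1]-p[1])<.2];a=(X[:,:2]-p[:2])@u;b=(X[:,:2]-p[:2])@nn
    for lo,hi in [(-.054,-.036),(.034,.056)]:
        k=(a>lo)&(a<hi)
        for z0,z1 in [(.08,.094),(.094,.103)]:
            q=k&(X[:,2]>z0)&(X[:,2]<z1)&(abs(b)<.04)
            if q.sum()>3: print(n,lo,'leaf',z0,q.sum(),'neg',b[q&(b<0)].min().round(4) if (q&(b<0)).any() else 0,'pos',b[q&(b>0)].max().round(4) if (q&(b>0)).any() else 0,'zmax',X[q,2].max().round(4))
        q=k&(X[:,2]>.104)&(X[:,2]<p[2]-.035)&(abs(b)<.02)
        if q.sum()>3: print(n,lo,'barrel',q.sum(),np.percentile(b[q],[1,99]).round(4),'ztop',np.percentile(X[q,2],95).round(4),'y@top')
    q=(X[:,2]>.006)&(X[:,2]<.014)&(abs(b)<.045)&(abs(a)<.07)
    if q.sum()>20: print(n,'base b',np.percentile(b[q],[1,99]).round(4),'a',np.percentile(a[q],[1,99]).round(4))
E
python3 m.py c_wrist
```

```text
7.05 [0.5631689  0.01504882 0.1742228 ] [ 0.56452289  0.19109954 -2.38108663] [-0.03215751  0.04419475 -0.00755185] [-7.28275246e-01  6.85284726e-01 -1.01915691e-04]
wrist -0.054 leaf 0.08 78 neg -0.0146 pos 0.0163 zmax 0.094
wrist -0.054 leaf 0.094 47 neg -0.0156 pos 0.0175 zmax 0.0965
wrist 0.034 leaf 0.08 100 neg -0.0148 pos 0.0183 zmax 0.094
wrist 0.034 leaf 0.094 328 neg -0.0171 pos 0.0195 zmax 0.098
wrist 0.034 barrel 2387 [-0.0107  0.0123] ztop 0.1298 y@top
wrist base b [-0.0307  0.0328] a [-0.0243  0.059 ]
scene -0.054 leaf 0.08 64 neg -0.0168 pos 0.013 zmax 0.093
scene -0.054 leaf 0.094 11 neg -0.0191 pos 0 zmax 0.099
scene -0.054 barrel 108 [-0.0128  0.0069] ztop 0.1305 y@top
scene 0.034 leaf 0.08 44 neg -0.0155 pos 0.0108 zmax 0.0936
scene 0.034 leaf 0.094 10 neg -0.0181 pos 0 zmax 0.0977
scene 0.034 barrel 41 [-0.012   0.0062] ztop 0.1308 y@top
scene base b [-0.0325  0.0157] a [-0.0603  0.0613]
top 0.034 leaf 0.08 19 neg -0.015 pos 0.0162 zmax 0.0939
top 0.034 leaf 0.094 17 neg -0.0164 pos 0.0192 zmax 0.1002
top 0.034 barrel 105 [-0.0101  0.013 ] ztop 0.1311 y@top
top base b [-0.03    0.0335] a [-0.0034  0.0634]
```

View pics/c_wrist.png

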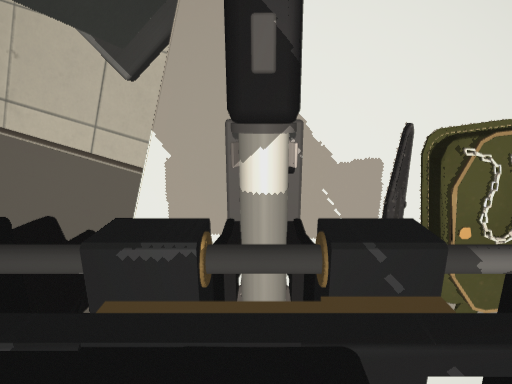

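The wrist view shows the leaf flares on both sides of the barrel (columns 232 and 297, row 150), with the barrel centred between them to about 0.5 mm. Descending now.

Emit:
send_rows:
  deltas: "0 0.3 7 0 0 0 0; 0 0 6 0 0 0 0; 0 0 3 0 0 0 0; 0 0 1.5 0 0 0 0; 0 0 0 0 0 0 0"

```text
time: 7.82
position: [0.5632, 0.0153, 0.1566]
tool_rot: [0.369, 0.93, -0.0, -0.0]
ft_force: [-0.2, 0.1, -1.3]
grip_width: 0.023
grip_force: 50.0
```

Emit:
send_rows:
  deltas: "0 0 1 0 0 0 0; 0 0 1 0 0 0 0; 0 0 1 0 0 0 0; 0 0 0 0 0 0 0"

```text
time: 8.32
position: [0.5632, 0.0153, 0.1537]
tool_rot: [0.369, 0.93, -0.0, -0.0]
ft_force: [-0.7, -1.5, -2.6]
grip_width: 0.0227
grip_force: 50.0
```

Emit:
send_rows:
  deltas: "0 0 1 0 0 0 0; 0 0 1 0 0 0 0; 0 0 0 0 0 0 0"

```text
time: 8.7
position: [0.5634, 0.0152, 0.153]
tool_rot: [0.369, 0.93, 0.0, 0.0]
ft_force: [-2.0, 0.1, 7.1]
grip_width: 0.0228
grip_force: 50.0
```

Emit:
send_rows:
  deltas: "0 0 1 0 0 0 0; 0 0 0 0 0 0 0"

```text
time: 8.95
position: [0.5637, 0.0153, 0.1525]
tool_rot: [0.369, 0.93, 0.0, 0.001]
ft_force: [-2.4, -0.7, 9.9]
grip_width: 0.0229
grip_force: 50.0
```

Emit:
send_rows:
  deltas: "0 0 1 0 0 0 0; 0 0 0 0 0 0 0"

```text
time: 9.2
position: [0.564, 0.0152, 0.1519]
tool_rot: [0.369, 0.93, 0.0, 0.001]
ft_force: [-1.4, -0.4, 11.1]
grip_width: 0.0228
grip_force: 50.0
```

```bash
python3 m.py d_wrist; python3 -c "
from h import *
o=robot.get_obs();print(o['ft_force'],o['moment'],o['q'])"
```

```text
9.2 [0.56404896 0.01524487 0.1518644 ] [-1.44003278 -0.42999196 11.09630199] [ 0.00468856  0.41179262 -0.0430562 ] [-0.72837343  0.68517617 -0.00240198]
wrist -0.054 leaf 0.08 48 neg -0.0142 pos 0.0164 zmax 0.0901
wrist 0.034 leaf 0.08 577 neg -0.0156 pos 0.0186 zmax 0.094
wrist 0.034 leaf 0.094 943 neg -0.0186 pos 0.0211 zmax 0.103
wrist 0.034 barrel 1683 [-0.0071  0.0089] ztop 0.1076 y@top
wrist base b [-0.0314  0.032 ] a [-0.0178  0.0601]
scene -0.054 leaf 0.08 39 neg -0.0171 pos 0 zmax 0.094
scene -0.054 leaf 0.094 56 neg -0.0214 pos 0.0195 zmax 0.1029
scene -0.054 barrel 57 [-0.0096  0.0066] ztop 0.1088 y@top
scene 0.034 leaf 0.08 16 neg -0.0161 pos 0 zmax 0.0919
scene 0.034 leaf 0.094 20 neg -0.0198 pos 0.0209 zmax 0.102
scene 0.034 barrel 26 [-0.0105  0.0062] ztop 0.1086 y@top
scene base b [-0.033   0.0149] a [-0.0598  0.0618]
top 0.034 leaf 0.08 24 neg -0.0141 pos 0.0184 zmax 0.0939
top 0.034 leaf 0.094 57 neg -0.0182 pos 0.021 zmax 0.1029
top 0.034 barrel 62 [-0.0072  0.0105] ztop 0.1094 y@top
top base b [-0.0307  0.0325] a [0.0041 0.0639]
[-1.93108796  0.45373885 11.63058917] [-0.03682028  0.38242159 -0.00877842] [-1.71004091e-01  6.45535287e-01  1.70359566e+00 -3.61508037e-05
  7.89582399e-01 -9.86903754e-01]
```

Emit:
send_rows:
  deltas: "0 0 1 0 0 0 0; 0 0 1 0 0 0 0; 0 0 0 0 0 0 0"

```text
time: 9.72
position: [0.5644, 0.015, 0.1499]
tool_rot: [0.368, 0.93, 0.0, 0.002]
ft_force: [-0.9, 0.8, 11.3]
grip_width: 0.0229
grip_force: 50.0
```

Emit:
send_rows:
  deltas: "0 0 1 0 0 0 0; 0 0 1 0 0 0 0; 0 0 0 0 0 0 0"

```text
time: 10.1
position: [0.5645, 0.0149, 0.1476]
tool_rot: [0.368, 0.93, 0.0, 0.002]
ft_force: [-1.0, -2.4, 8.2]
grip_width: 0.0227
grip_force: 50.0
```

Emit:
send_rows:
  deltas: "0 0 1 0 0 0 0; 0 0 1 0 0 0 0; 0 0 0 0 0 0 0"

```text
time: 10.48
position: [0.5644, 0.0148, 0.1452]
tool_rot: [0.368, 0.93, 0.0, 0.002]
ft_force: [-0.6, -1.7, 6.5]
grip_width: 0.0226
grip_force: 50.0
```

Emit:
send_rows:
  deltas: "0 0 1 0 0 0 0; 0 0 0 0 0 0 0"

```text
time: 10.72
position: [0.5643, 0.0149, 0.1437]
tool_rot: [0.369, 0.93, 0.0, 0.002]
ft_force: [0.6, -2.1, 3.9]
grip_width: 0.0227
grip_force: 50.0
```

Emit:
send_rows:
  deltas: "0 0 1 0 0 0 0; 0 0 1 0 0 0 0; 0 0 0 0 0 0 0"

```text
time: 11.1
position: [0.5634, 0.0153, 0.1403]
tool_rot: [0.369, 0.93, -0.0, 0.0]
ft_force: [0.3, -2.1, -0.3]
grip_width: 0.0229
grip_force: 50.0
```

Emit:
send_rows:
  deltas: "0 0 1 0 0 0 0; 0 0 1 0 0 0 0; 0 0 0 0 0 0 0"

```text
time: 11.48
position: [0.5628, 0.0155, 0.1381]
tool_rot: [0.369, 0.93, -0.0, -0.001]
ft_force: [0.9, -0.7, -4.0]
grip_width: 0.0226
grip_force: 50.0
```

Both clips have snapped (the force reversed). Now creeping down to the seat, expected near a TCP height of 0.136.

Emit:
send_rows:
  deltas: "0 0 1 0 0 0 0; 0 0 0 0 0 0 0"

```text
time: 11.72
position: [0.5627, 0.0156, 0.1373]
tool_rot: [0.369, 0.93, -0.0, -0.001]
ft_force: [0.7, -0.3, -4.9]
grip_width: 0.0229
grip_force: 50.0
```

Emit:
send_rows:
  deltas: "0 0 1 0 0 0 0; 0 0 0 0 0 0 0"

```text
time: 11.98
position: [0.5628, 0.0155, 0.1365]
tool_rot: [0.369, 0.93, -0.0, -0.001]
ft_force: [-0.0, 0.6, -4.3]
grip_width: 0.0226
grip_force: 50.0
```

Emit:
send_rows:
  deltas: "0 0 1 0 0 0 0; 0 0 0 0 0 0 0"

```text
time: 12.22
position: [0.5629, 0.0155, 0.1358]
tool_rot: [0.369, 0.93, -0.0, -0.0]
ft_force: [-0.8, 0.3, -0.9]
grip_width: 0.0226
grip_force: 50.0
```

Emit:
send_rows:
  deltas: "0 0 0.7 0 0 0 0; 0 0 0 0 0 0 0"

```text
time: 12.48
position: [0.5629, 0.0155, 0.1357]
tool_rot: [0.369, 0.93, -0.0, -0.0]
ft_force: [-3.6, 0.6, 5.5]
grip_width: 0.0229
grip_force: 50.0
```

Emit:
send_rows:
  deltas: "0 0 0.5 0 0 0 0; 0 0 0 0 0 0 0; 0 0 0 0 0 0 0"

```text
time: 12.85
position: [0.5629, 0.0155, 0.1357]
tool_rot: [0.369, 0.93, 0.0, -0.0]
ft_force: [-3.6, 1.0, 8.2]
grip_width: 0.0229
grip_force: 50.0
```

```bash
python3 m.py e_wrist; python3 -c "
from h import *
o=robot.get_obs();print(o['ft_force'],o['moment'])"
```

```text
12.85 [0.56294997 0.01549341 0.13565621] [-3.61002614  0.99150371  8.2251219 ] [ 0.19818617  0.61617353 -0.12387647] [-7.28302336e-01  6.85255892e-01  2.63347834e-04]
wrist 0.034 leaf 0.08 3361 neg -0.0163 pos 0.0184 zmax 0.094
wrist 0.034 leaf 0.094 526 neg -0.0191 pos 0.0207 zmax 0.098
wrist base b [-0.0309  0.0326] a [-0.0578  0.0596]
scene -0.054 leaf 0.08 127 neg -0.0172 pos 0.0174 zmax 0.094
scene -0.054 leaf 0.094 28 neg -0.0198 pos 0.0193 zmax 0.0985
scene 0.034 leaf 0.08 56 neg -0.0169 pos 0.0194 zmax 0.094
scene 0.034 leaf 0.094 8 neg -0.0194 pos 0.0192 zmax 0.0985
scene base b [-0.0326  0.0158] a [-0.0608  0.0608]
top 0.034 leaf 0.08 128 neg -0.018 pos 0.0192 zmax 0.0939
top 0.034 leaf 0.094 14 neg -0.0179 pos 0.0208 zmax 0.0989
top base b [-0.0294  0.0331] a [0.0071 0.0624]
[-4.263469    1.15656943  8.39533084] [ 0.19886241  0.68040943 -0.14243889]
```

Emit:
send_rows:
  deltas: "0 0 -0.5 0 0 0 0.6; 0 0 0 0 0 0 0.6; 0 0 0 0 0 0 0.6; 0 0 0 0 0 0 0.6; 0 0 0 0 0 0 0.6; 0 0 0 0 0 0 0.6; 0 0 0 0 0 0 0.6"

```text
time: 13.88
position: [0.5633, 0.0153, 0.135]
tool_rot: [0.369, 0.93, -0.0, -0.0]
ft_force: [-0.4, -0.7, -0.0]
grip_width: 0.0523
grip_force: 0.0
```

Emit:
send_rows:
  deltas: "0 0 -10 0 0 0 0.6; 0 0 -20 0 0 0 0.6; 0 0 -35 0 0 0 0.6; 0 0 -45 0 0 0 0.6; 0 0 -45 0 0 0 0.6; 0 0 0 0 0 0 0.6; 0 0 0 0 0 0 0.6"

```text
time: 14.75
position: [0.5626, 0.0154, 0.2901]
tool_rot: [0.369, 0.93, -0.0, -0.0]
ft_force: [0.4, -0.1, -0.6]
grip_width: 0.0521
grip_force: 0.0
```

Run:
```python
from h import *
c0=np.array([.563,.0155]);u=np.array([-.728,.686]);nn=np.array([.686,.728])
for n in ['wrist','scene','top']:
    c=cam(n);save(c,f'f_{n}.png');W=cloud(c)
    X=W[c['depth']>0];a=(X[:,:2]-c0)@u;b=(X[:,:2]-c0)@nn
    for lo in [-.1,-.085,-.07,-.03,-.015,0,.015,.03,.075,.1,.12,.14]:
        q=(a>lo)&(a<lo+.012)&(abs(b)<.025)&(X[:,2]>.07)&(X[:,2]<.12)
        if q.sum()>3: print(n,lo,q.sum(),np.percentile(b[q],[2,98]).round(4),np.percentile(X[q,2],95).round(4))
    for s in (-.053,.037):
      for z0,z1 in[(.085,.093),(.093,.1)]:
        q=(a>s)&(a<s+.016)&(abs(b)<.03)&(X[:,2]>z0)&(X[:,2]<z1)
        if q.sum()>3: print(n,'leaf',s,z0,b[q].min().round(4),b[q].max().round(4),X[q,2].max().round(4))
s=cv2.imread('pics/f_scene.png')[170:330,230:420];cv2.imwrite('pics/f_crop.png',cv2.resize(s,None,fx=3.5,fy=3.5))
```

```text
wrist -0.1 95 [-0.0113  0.0128] 0.095
wrist -0.07 148 [-0.0133  0.0148] 0.0908
wrist -0.03 278 [-0.0109  0.0123] 0.0913
wrist -0.015 283 [-0.0108  0.0121] 0.0913
wrist 0 288 [-0.0106  0.0119] 0.0913
wrist 0.015 308 [-0.0105  0.0118] 0.0914
wrist 0.03 450 [-0.0172  0.0193] 0.0958
wrist 0.075 489 [-0.0142  0.0163] 0.0965
wrist 0.1 531 [-0.0139  0.0168] 0.0963
wrist 0.12 566 [-0.0146  0.0165] 0.0961
wrist 0.14 342 [-0.0134  0.0154] 0.0954
wrist leaf -0.053 0.085 -0.0166 0.0163 0.0929
wrist leaf -0.053 0.093 -0.0186 0.02 0.0976
wrist leaf 0.037 0.085 -0.0163 0.0169 0.093
wrist leaf 0.037 0.093 -0.0182 0.0203 0.0978
scene -0.1 129 [-0.0164  0.0092] 0.0954
scene -0.085 127 [-0.0168  0.0094] 0.0957
scene -0.07 114 [-0.0163  0.0101] 0.0953
scene -0.03 91 [-0.0125  0.0067] 0.0922
scene -0.015 90 [-0.0126  0.0077] 0.0924
scene 0 88 [-0.0125  0.0063] 0.0922
scene 0.015 86 [-0.0122  0.0068] 0.0926
scene 0.03 120 [-0.0179  0.018 ] 0.0946
scene 0.075 130 [-0.0164  0.0123] 0.0974
scene 0.1 126 [-0.0165  0.0113] 0.097
scene 0.12 120 [-0.0164  0.0135] 0.0976
scene 0.14 84 [-0.016   0.0114] 0.0966
scene leaf -0.053 0.085 -0.0173 0.0165 0.0929
scene leaf -0.053 0.093 -0.0196 0.0197 0.0986
scene leaf 0.037 0.085 -0.0165 0.0173 0.0928
scene leaf 0.037 0.093 -0.0198 0.0197 0.0984
top -0.07 5 [0.0131 0.0161] 0.0853
top -0.03 22 [-0.0103  0.0122] 0.0907
top -0.015 51 [-0.0098  0.0114] 0.0931
top 0 55 [-0.01    0.0125] 0.0919
top 0.015 53 [-0.0104  0.012 ] 0.0922
top 0.03 64 [-0.0163  0.0163] 0.0949
top 0.075 75 [-0.0142  0.017 ] 0.0976
top 0.1 78 [-0.0141  0.0173] 0.0988
top 0.12 76 [-0.0139  0.0173] 0.0981
top 0.14 80 [-0.013   0.0167] 0.0971
top leaf 0.037 0.085 -0.0137 0.0189 0.093
top leaf 0.037 0.093 -0.0183 0.0206 0.0988
```

View pics/f_crop.png

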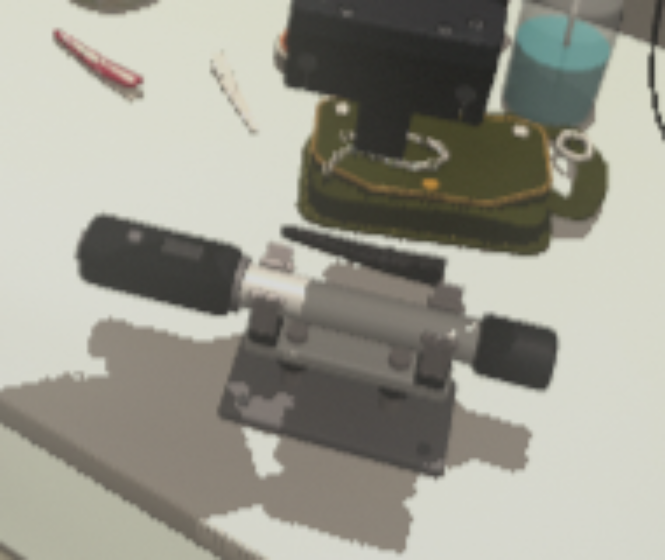

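The wand lies level in both clips (crop: clips at about (265,290) and (435,340)), the leaves are closed evenly, and the gripper is clear.

```bash
python3 -c "
from rig import robot
print(robot.hand_in())"
```

```text
the job is handed in; nothing more can be done
None
```

The wand is seated level in both spring clips, released with the gripper clear, and handed in at about 15 s of the 43 s limit; the highest press reading was about 12 N, the bystanders looked undisturbed, and the hand-in returned no verdict.

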